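# Clear the jammed feed tube of a food processor with its pusher

### The arm

A 6-joint arm with a two-finger parallel gripper is mounted at the origin on a cart in front of the work surface, level with it; the furniture and walls round the work are solid. World frame = base frame: x ahead of the robot, y to its left, z up, the work surface at z = 0. Lengths are in m, angles in rad, forces in N, time in s.
With the tool pointing down it reaches from about 0.25 to 0.775 m from the base axis. Payload 8.9 kg.
Tool frame: the origin (TCP) lies between the finger pads; the fingertips stand 25 mm ahead of it and the grasp point (between the pads) lies 6 mm ahead of it (tip_extent is the distance from the TCP to the fingertips, in m); z points along the fingers, y is the line along which they close (so a half turn about z gives the same grasp; the last joint's range is limited). The gripper opens to 85 mm and grips with 20 to 120 N. Pads are 22 mm wide; open, the fingers measure 114 mm over their backs; the gripper's body (76 mm by 85 mm) begins 54 mm behind the grasp point. The pads swing forward as they close: fully open they stand 13 mm farther back than shut.
Start: joints at [1.171, 0.291, -0.153, 1.127, 0, 1.431], TCP at [0.135, 0.507, 0.256] pointing down, gripper open.
Joint ranges: [-2.52, 2.52], [-0.91, 1.74], [-1.3, 1.37], [-1.96, 2.02], [-1.52, 1.47], [-3.14, 3.14]. Speed limits (rad/s): [2.22, 2.22, 2.79, 3.14, 3.14, 3.14].

### API

Orientations are given as a unit quaternion [x, y, z, w].
In Python, from workcell import sense, read_camera, job_done, look_for, trace, spot_point, tip_extent gives the robot as it stands.
- The arm moves only by the tool servo_tool, never from a script. Its argument "series" is a list that holds one entry, the list of rows, each a list of 4 numbers: the shift along the tool's x, y, z in m, then the turn about the tool's z in rad. A call has 1 to 20 rows; each row is the pose to reach, as a shift and turn from the pose commanded when the call began, along the tool's axes at that moment; what a row does not reach only later rows make up. A row lasts 1/8 s, in which the tool goes at most 62.5 mm and 10.7 degrees, less where a joint would pass 70% of its speed; a pose out of reach is approached as far as the arm can. A call with a gripper value outside its range is refused whole. "grip" is the closure, from 0 (fully open) to 1 (shut), set as the call begins (left out, the last holds). The fingers move at their own pace and stop on an object; "squeeze" is the grip in N (left out, the last holds). Time passes only in rows, so rows that repeat a pose let the fingers close. It gives the time, the measured TCP pose, the force, the opening and the grip force at its end, in the units of the state.
- sense(): the state, without advancing time (a new reading comes with each control period).
- read_camera(name): name is "side" or "top" or "wrist"; returns a dict with "color" (480x640x3 uint8, red, green, blue), "K" (3x3 intrinsics, pixels), "rvec" (rotation vector, rad) and "tvec" (3), from world to camera coordinates, as OpenCV has them; the wrist camera has in their place "mount" (4x4, takes a point from camera to tool coordinates, whose origin is the TCP and whose axes are the flange's). Camera axes: x right, y down, z forward; pixel columns grow to the right and rows downward; lengths in m; the calibration is good to about 2 mm. A picture is of the moment at which its call begins: read the wrist's pose just before it. There is no depth.
- job_done(): hands the job in; it is judged then, once.
Trained networks look in the newest picture that a camera, given by its name, has taken for a name from the list of things; names that differ only in an ending like _2 or _b are one class to them, and where a whole thing is asked for, a point or a joint stands for the part that bears it (a point fixed in the world has none). Each returns a list of dicts, best first, with "conf" (0 to 1); they miss things now and then, are a little off and sometimes report something else, mostly with a low value. They report only what shows in the picture. A call takes as long as a camera call.
- look_for(camera, thing): "location" ([x, y, z] in m, in world coordinates, good to about 4 mm: the middle of the surface that is visible of it).
- trace(camera, thing): "mask" (480x640 bool, what is visible of it).
- spot_point(camera, thing): "location" ([x, y, z] in m, in world coordinates, good to about 4 mm: a listed point, or the origin of a listed thing).
The state is a dict: "time_s": time; "qpos": joint angles; "joint_vel": joint speeds; "tau": joint torques, N m; "tool_pos": TCP position; "tool_rot": TCP orientation; "force": force on the tool from outside, world axes, zero at the start; "moment": the same for the moment, N m; "grip_width": opening from 0.0 (shut) to 1.0 (fully open); "grip_force": force on a finger pad.
Only numpy, scipy, OpenCV 4.12 (cv2) and the standard library are available. Lean on these libraries where they do the work, as an engineer would, in place of code of your own. Each camera call takes 0.05 s, during which the arm holds its last target. There are 200 camera calls.

### The job

The thick end of a carrot has jammed in the feed tube of the food processor. Take the white pusher that stands on the worktop, feel for the mouth of the tube with it (the lid is only laid on, so the tube sits turned a little to one side), push the carrot out of the lower end into the bowl, press the pusher fully home until its collar rests on the rim, and let go of it there. Press gently, the clear plastic cracks if you lean on it, and do not knock the jars about.

Things in the scene. Friction and masses are not known exactly. Their poses are not given: they have to be found in the camera images.
- processor: compact food processor, fixed: white round base (172 mm), clear bowl (rim 130 mm up, inner radius about 68 mm, floor 55 mm up, spindle in the middle), clear lid (171 mm) with the feed tube. Origin: on the bowl's axis at worktop level; grey dial at its -x side, bowl handle at +y. The lid is not locked: it may be turned up to 0.2 rad either way about the bowl's axis and sit 1 mm off; its height is true.
- feed_mouth (a point): where the middle of the feed tube's mouth is when the lid is straight: 36 mm from the bowl's axis to -x, 185 mm up. It does not follow the lid: the real mouth, turned with the lid, lies up to 7 mm to either side on a 36 mm circle about that axis. Bore 27.6 mm (along the radius) x 39.6 mm (across it), 73 mm long, lead-in 0.7 mm, flat rim 39 x 51 mm outside.
- tube (a joint): play of the clear feed tube in the lid along its thin side (m, 0 when centred; it can give 1.5 mm each way, and as much along its wide side, against about 3 N). Inside, 4 to 28 mm over the lower end, two sprung dark silicone lips on the wide walls squeeze what is between them: carrot and pusher slide there with a steady drag of about 4 to 13 N.
- carrot: orange carrot end, round, 26 mm across, 32 mm high, 25 g. Origin: middle of its underside, z up its axis. It is stuck upright in the feed tube between the lips, its underside 114 to 120 mm over the worktop, midway across the tube's thin side, up to 5 mm from the middle along the wide side. Once below the lips it drops into the bowl, where it may stand or lie.
- pusher: white plastic pusher, 121 mm tall, 80 g, standing free on its foot. Origin: middle of the foot, z up. Shaft 26 mm (x) by 38 mm (y), 71 mm long, square-edged; collar 40 x 50 mm, 71 to 77 mm up; handle 26 mm (x) by 34 mm (y), 77 to 115 mm up, head 31 x 39 mm to 121 mm. Best gripped across x, about 99 mm up. A half turn makes no difference. Its x goes along the tube's radius.
- pusher_collar (a point): middle of the underside of the pusher's collar, 71 mm above its foot; fully home it lies on the tube's rim, 185 mm over the worktop
- honey_jar: amber jar with a cork lid, 55 mm across, 81 mm high, loose; origin: middle of its underside. A bystander.
- pepper_jar: small glass spice jar with a green cap, 41 mm across, 97 mm high, loose; origin: middle of its underside. A bystander.

How it is judged:
By the outcome, as a careful person would: the job done as asked, in the order asked, and still so for the second after the job is handed in, with the robot touching nothing.
It also fails if it takes over 72 s, if anything falls off the work surface, if the arm or the gripper's body presses on something with over 40 N, if the wrist force passes 120 N, or if a joint passes its speed limit or range.

## Working session

There is one attempt and no reset: what is moved stays moved. The work goes in short steps, Python scripts to look and compute and a tool call to move; the robot and the scene stay as the last step left them, time stands still between calls to the robot, and variables do not carry over. Pictures are saved under pics/ and viewed, at most 10 in all, crops included, and the job is handed in when it is done.

Besides the shell and the picture viewer there is one more tool, called after ">>>" as name(argument=value, ...) on one line, values as JSON. servo_tool: Moves the arm, as the interface text tells. Its arguments: {"type":"object","properties":{"series":{"type":"array","items":{"type":"array","items":{"type":"array","items":{"type":"number"}}}},"grip":{"type":"number"},"squeeze":{"type":"number"}},"required":["series"]}

```bash
mkdir -p pics; ls
cat > h.py <<'E'
import numpy as np, cv2
from workcell import *
from scipy.spatial.transform import Rotation as R
def save(im,n): cv2.imwrite('pics/'+n,im[:,:,::-1])
def loc(c,t,f=look_for):
    r=f(c,t); return [(np.round(d['location'],4).tolist(),round(d['conf'],2)) for d in r[:2]]
E
python3 - <<'E'
from h import *
s=sense(); print({k:np.round(v,3).tolist() for k,v in s.items()},tip_extent)
a=[]
for c in ['side','top','wrist']:
    d=read_camera(c); a.append(d['color']); print(c,np.round(d['K'],1).tolist(),[np.round(d[k],3).tolist() for k in d if k not in('color','K')])
    for t in ['processor','feed_mouth','pusher','pusher_collar','carrot','honey_jar','pepper_jar']:
        print(t,'spot',loc(c,t,spot_point), 'look',loc(c,t) if t!='feed_mouth' else '')
im=np.hstack([cv2.resize(x,(400,300)) for x in a[:2]]); im2=np.hstack([cv2.resize(a[2],(400,300)),np.zeros((300,400,3),np.uint8)])
save(np.vstack([im,im2]),'a.png')
E
```

```text
pics
{'time_s': 0.0, 'qpos': [1.171, 0.291, -0.154, 1.127, -0.0, 1.431], 'joint_vel': [-0.001, -0.001, -0.0, -0.001, -0.001, -0.001], 'tau': [0.001, -53.714, 33.137, 0.016, -0.0, -0.0], 'tool_pos': [0.135, 0.507, 0.256], 'tool_rot': [0.13, 0.992, -0.001, -0.0], 'force': [-0.313, -0.077, 0.489], 'moment': [0.002, 0.005, 0.028], 'grip_force': 0.0, 'grip_width': 1.0} 0.025
side [[579.0, 0.0, 320.4], [0.0, 579.0, 241.2], [0.0, 0.0, 1.0]] [[1.984, -0.377, 0.237], [-0.397, 0.248, 0.884]]
processor spot [([0.5333, 0.4098, -0.0019], 0.73), ([0.4399, 0.1417, -0.0003], 0.28)] look [([0.5018, 0.3479, 0.0458], 0.84)]
feed_mouth spot [([0.5334, 0.4143, -0.0037], 0.22)] look 
pusher spot [([0.4534, -0.1307, 0.0018], 0.58)] look [([0.4453, -0.1485, 0.0774], 0.77), ([0.4363, 0.1237, 0.0553], 0.27)]
pusher_collar spot [([0.4517, -0.131, 0.0698], 0.84)] look []
carrot spot [] look []
honey_jar spot [([0.4466, -0.0497, 0.0031], 0.74)] look [([0.4338, -0.071, 0.055], 0.74)]
pepper_jar spot [([0.4386, 0.1415, 0.0009], 0.62)] look [([0.4346, 0.125, 0.0548], 0.9)]
top [[577.4, 0.0, 326.0], [0.0, 577.4, 239
[... 365 characters left out ...]
.95)]
carrot spot [([0.4988, 0.4105, 0.1147], 0.62)] look [([0.5023, 0.4124, 0.1439], 0.43)]
honey_jar spot [([0.4482, -0.0489, -0.0012], 0.94)] look [([0.4398, -0.0445, 0.08], 0.68)]
pepper_jar spot [([0.4383, 0.1364, -0.0029], 0.55)] look [([0.4303, 0.1352, 0.0944], 0.87)]
wrist [[351.0, 0.0, 318.2], [0.0, 351.0, 244.6], [0.0, 0.0, 1.0]] [[[0.001, -0.953, -0.302, 0.076], [1.0, 0.001, 0.001, -0.0], [-0.0, -0.302, 0.953, -0.119], [0.0, 0.0, 0.0, 1.0]]]
processor spot [] look []
feed_mouth spot [] look 
pusher spot [] look [([0.4262, 0.1534, 0.0148], 0.15)]
pusher_collar spot [] look []
carrot spot [] look []
honey_jar spot [] look []
pepper_jar spot [] look [([0.4245, 0.1499, 0.0113], 0.72)]
```

View pics/a.png

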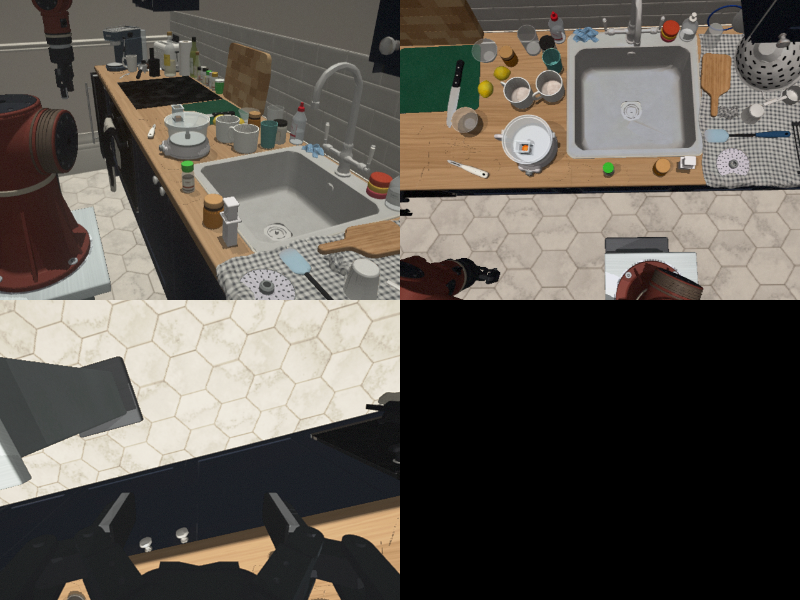

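Run:
```python
from h import *
c=read_camera('top')['color']
a=cv2.resize(c[170:290,150:270],(400,400),interpolation=cv2.INTER_CUBIC); b=cv2.resize(c[230:290,400:490],(400,267),interpolation=cv2.INTER_CUBIC)
b=np.vstack([b,np.zeros((133,400,3),np.uint8)])
save(np.hstack([a,b]),'b.png')
for t in ['pusher','pusher_collar']:
    m=trace('top',t)[0]['mask'].astype(np.uint8); ys,xs=np.nonzero(m); print(t,m.sum(),cv2.minAreaRect(np.c_[xs,ys].astype(np.float32)))
```

```text
pusher 489 ((460.0, 260.5), (21.0, 26.0), 90.0)
pusher_collar 555 ((459.0, 260.0), (22.0, 28.0), 90.0)
```

View pics/b.png

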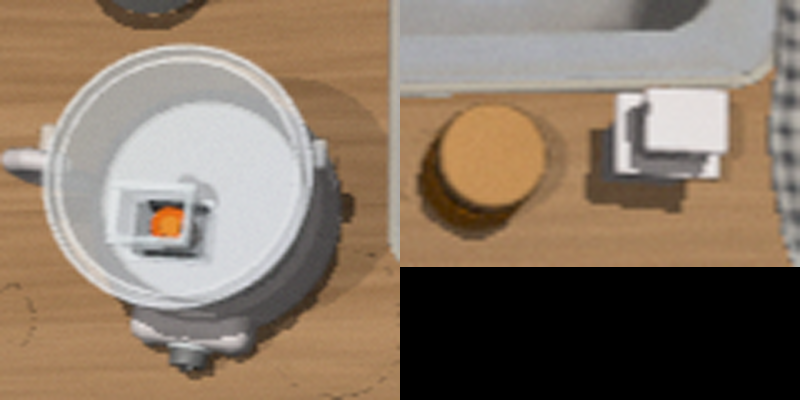

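The top crop shows the pusher's head (crop px 687,120) square to the world axes. The tube, with the orange carrot in it (165,222), is on the robot's side of the bowl. I'll move over the pusher now.

```bash
cat >> h.py <<'E'
def to(p,yaw=0.):
    s=sense(); r=R.from_quat(s['tool_rot']); d=r.inv().apply(np.array(p)-s['tool_pos']); y=r.as_matrix()[:,1]
    print('t',round(s['time_s'],2),'pos',np.round(s['tool_pos'],4),'yaw',round(np.arctan2(y[1],y[0]),4),'F',np.round(s['force'],1),'shift',np.round(d,4),'turn',round(np.arctan2(y[1],y[0])-yaw,4))
E
python3 -c "
from h import *
to([.453,-.131,.24])"
```

```text
t 2.25 pos [0.1354 0.5072 0.2563] yaw 1.3099 F [-0.1  0.  -0.3] shift [-0.4715 -0.5347  0.0163] turn 1.3099
```

>>> servo_tool(series=[[[-0.04, -0.045, 0, 0.11], [-0.08, -0.09, 0, 0.22], [-0.12, -0.135, 0, 0.33], [-0.16, -0.18, 0, 0.44], [-0.2, -0.225, 0, 0.55], [-0.24, -0.27, 0, 0.66], [-0.28, -0.315, 0, 0.78], [-0.32, -0.36, 0, 0.89], [-0.36, -0.405, 0.005, 1.0], [-0.4, -0.45, 0.01, 1.11], [-0.44, -0.495, 0.016, 1.22], [-0.4715, -0.5347, 0.0163, 1.31], [-0.4715, -0.5347, 0.0163, 1.31], [-0.4715, -0.5347, 0.0163, 1.31], [-0.4715, -0.5347, 0.0163, 1.31]]], grip=0)

```text
time_s: 4.12
tool_pos: [0.4526, -0.1299, 0.2401]
tool_rot: [0.707, 0.708, 0.0, -0.0]
force: [0.7, 0.7, -0.4]
grip_width: 0.999
grip_force: 0.0
```

Run:
```python
from h import *
to([.453,-.131,.105])
c=read_camera('wrist')['color']
for t in ['pusher','pusher_collar','honey_jar']: print(t,loc('wrist',t,spot_point),loc('wrist',t))
save(c,'c.png')
```

```text
t 4.12 pos [ 0.4526 -0.1299  0.2401] yaw 0.0016 F [ 0.7  0.7 -0.4] shift [-0.0011  0.0004  0.1351] turn 0.0016
pusher [([0.453, -0.1337, -0.0019], 0.79)] [([0.4549, -0.1221, 0.1222], 0.71)]
pusher_collar [([0.4551, -0.1357, 0.0727], 0.57)] [([0.4521, -0.1206, 0.1216], 0.79), ([0.4466, -0.0432, 0.0792], 0.19)]
honey_jar [([0.4425, -0.0484, -0.0066], 0.67)] [([0.4463, -0.0514, 0.0778], 0.74)]
```

View pics/c.png

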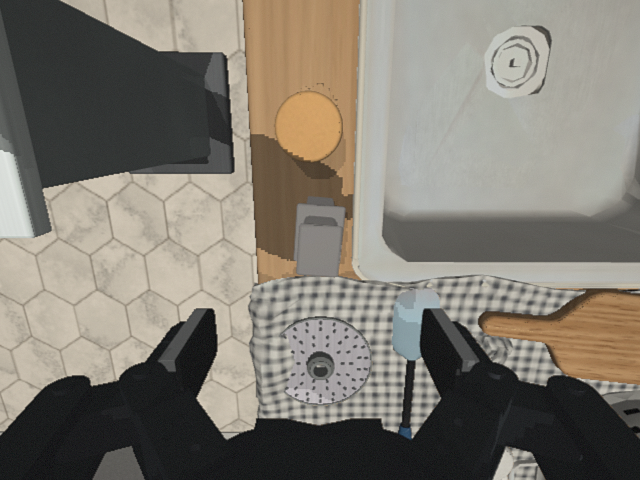

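```bash
cat >> h.py <<'E'
def wproj(d,s):
    T=np.eye(4); T[:3,:3]=R.from_quat(s['tool_rot']).as_matrix(); T[:3,3]=s['tool_pos']; return np.linalg.inv(T@d['mount']),d['K']
def proj(M,K,P):
    q=(M[:3,:3]@np.atleast_2d(P).T).T+M[:3,3]; q=q@K.T; return q[:,:2]/q[:,2:]
def rect(w,h,z,x,y,yaw):
    a=np.array([[-w,-h],[w,-h],[w,h],[-w,h]])/2; c,s=np.cos(yaw),np.sin(yaw)
    return np.c_[a@np.array([[c,s],[-s,c]])+[x,y],np.full(4,z)]
def draw(im,pts,col,k,o): cv2.polylines(im,[np.int32((np.array(pts)-o)*k)],True,col,1,cv2.LINE_AA)
E
python3 - <<'E'
from h import *
s=sense(); d=read_camera('wrist'); M,K=wproj(d,s); o=np.array([270,190]); k=6
im=cv2.resize(d['color'][190:290,270:370],None,fx=k,fy=k,interpolation=cv2.INTER_CUBIC)
p=(.453,-.132,0.0)
draw(im,proj(M,K,rect(.031,.039,.121,*p)),(255,0,0),k,o); draw(im,proj(M,K,rect(.040,.050,.077,*p)),(0,255,0),k,o)
save(im,'d.png')
E
```

```text
(no output)
```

View pics/d.png

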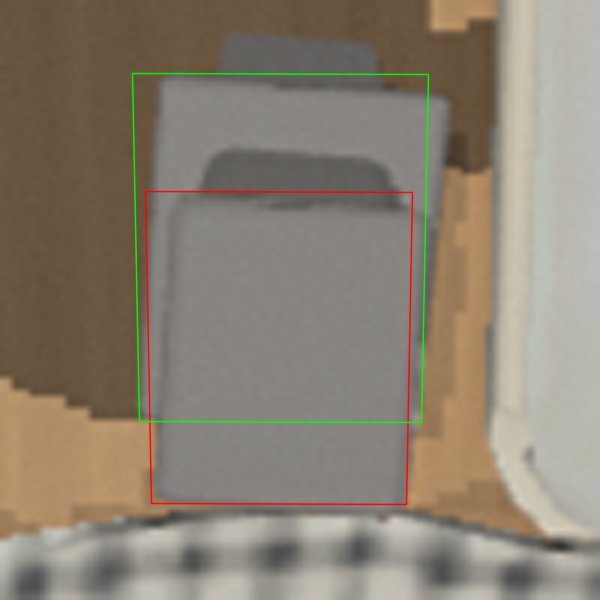

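The head sits at crop (290,352) and the collar's top edge at (304,91). Compared with the overlay, the pusher is at about (0.4545, -0.134), turned about -0.06 rad.

>>> servo_tool(series=[[[-0.004, 0.0019, 0.03, 0.06], [-0.004, 0.0019, 0.07, 0.06], [-0.004, 0.0019, 0.1, 0.06], [-0.004, 0.0019, 0.12, 0.06], [-0.004, 0.0019, 0.134, 0.06], [-0.004, 0.0019, 0.134, 0.06], [-0.004, 0.0019, 0.134, 0.06]]])

```text
time_s: 5.4
tool_pos: [0.4554, -0.1352, 0.1067]
tool_rot: [0.728, 0.686, 0.0, 0.0]
force: [0.2, -0.2, 0.5]
grip_width: 1.001
grip_force: 0.0
```

>>> servo_tool(series=[[[0, 0, 0, 0], [0, 0, 0, 0], [0, 0, 0, 0], [0, 0, 0, 0], [0, 0, 0, 0], [0, 0, 0, 0], [0, 0, 0, 0]]], grip=1, squeeze=50)

```text
time_s: 6.28
tool_pos: [0.4552, -0.1351, 0.1063]
tool_rot: [0.728, 0.686, 0.0, 0.0]
force: [0.2, 1.0, 6.2]
grip_width: 0.351
grip_force: 48.8
```

Run:
```python
from h import *
to([.4545,-.134,.31],-.06)
read_camera('side')
print(loc('side','pusher',spot_point), loc('side','pusher_collar',spot_point))
```

```text
t 6.28 pos [ 0.4552 -0.1351  0.1063] yaw -0.0599 F [0.2 1.  6.2] shift [ 0.001  -0.0007 -0.2037] turn 0.0001
[([0.453, -0.1334, -0.0001], 0.86), ([0.4408, 0.1376, 0.0001], 0.39)] [([0.4543, -0.1313, 0.0729], 0.67)]
```

>>> servo_tool(series=[[[0, 0, -0.01, 0], [0, 0, -0.03, 0], [0, 0, -0.07, 0], [0, 0, -0.11, 0], [0, 0, -0.15, 0], [0, 0, -0.19, 0], [0, 0, -0.21, 0], [0, 0, -0.21, 0], [0, 0, -0.21, 0]]])

```text
time_s: 7.55
tool_pos: [0.4545, -0.1347, 0.3151]
tool_rot: [0.728, 0.686, -0.0, -0.001]
force: [-0.4, -0.1, -0.6]
grip_width: 0.35
grip_force: 49.5
```

Run:
```python
from h import *
s=sense(); d=read_camera('wrist'); c=read_camera('side')
to([.455,.2,.31],0)
print(loc('side','pusher',spot_point), loc('side','pusher_collar',spot_point)); m=trace('side','pusher')
if m:
    ys,xs=np.nonzero(m[0]['mask']); print(m[0]['conf'],xs.min(),xs.max(),ys.min(),ys.max()); x0,y0=int(xs.mean())-50,int(ys.mean())-75
b=cv2.resize(c['color'][y0:y0+150,x0:x0+100],(320,480),interpolation=cv2.INTER_CUBIC)
a=d['color'][:,80:560]
save(np.hstack([a,b]),'e.png')
```

```text
t 7.65 pos [ 0.4543 -0.1347  0.3149] yaw -0.06 F [-0.7  0.6 -0.9] shift [ 0.3341 -0.0194  0.0052] turn -0.06
[([0.449, -0.1341, 0.2065], 0.95)] [([0.4572, -0.1316, 0.2803], 0.82)]
0.9 359 392 186 275
```

View pics/e.png

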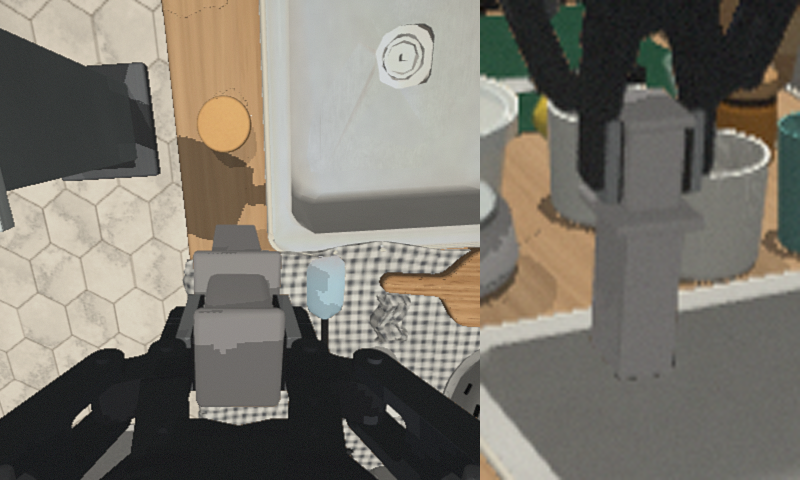

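The pusher is held squarely: the pads are on the handle and the collar is level with the gripper. Next I'll go near the processor and look at the mouth with the wrist camera.

>>> servo_tool(series=[[[0.02, 0, -0.015, 0], [0.055, -0.001, -0.015, -0.01], [0.095, -0.002, -0.015, -0.02], [0.135, -0.003, -0.015, -0.03], [0.175, -0.004, -0.015, -0.04], [0.215, -0.005, -0.015, -0.05], [0.255, -0.005, -0.015, -0.06], [0.295, -0.006, -0.015, -0.06], [0.335, -0.007, -0.015, -0.06], [0.365, -0.0074, -0.015, -0.06], [0.38, -0.0074, -0.015, -0.06], [0.385, -0.0074, -0.015, -0.06], [0.385, -0.0074, -0.015, -0.06]]])

```text
time_s: 9.43
tool_pos: [0.4707, 0.2493, 0.3309]
tool_rot: [0.707, 0.707, -0.0, 0.0]
force: [-0.4, -1.0, -0.6]
grip_width: 0.349
grip_force: 49.5
```

Run:
```python
from h import *
s=sense(); d=read_camera('wrist'); M,K=wproj(d,s)
to([.498,.41,.31],0)
for t in ['processor','carrot','tube','feed_mouth']: print(t,loc('wrist',t,spot_point),loc('wrist',t))
p=proj(M,K,[.498,.41,.185])[0]; print(p)
x0,y0=int(min(max(p[0]-100,0),440)),int(max(p[1]-75,0)); o=np.array([x0,y0]);k=4
im=cv2.resize(d['color'][y0:y0+150,x0:x0+200],None,fx=k,fy=k,interpolation=cv2.INTER_CUBIC)
draw(im,proj(M,K,rect(.039,.051,.185,.498,.41,0)),(255,0,0),k,o)
save(im,'f.png'); print(o)
```

```text
t 9.47 pos [0.4707 0.249  0.331 ] yaw -0.0007 F [ 0.  -0.6 -1.6] shift [0.161  0.0272 0.0209] turn -0.0007
processor [] [([0.4436, 0.3946, 0.0337], 0.9)]
carrot [([0.5027, 0.4114, 0.1142], 0.78)] [([0.5021, 0.4102, 0.1505], 0.75)]Traceback (most recent call last):
  File "<stdin>", line 4, in <module>
  File "h.py", line 6, in loc
    r=f(c,t); return [(np.round(d['location'],4).tolist(),round(d['conf'],2)) for d in r[:2]]
ValueError: it knows: carrot, feed_mouth, honey_jar, pepper_jar, processor, pusher, pusher_collar
```

Run:
```python
from h import *
s=sense(); d=read_camera('wrist'); M,K=wproj(d,s)
p=proj(M,K,[.51,.41,.15])[0]; print(p)
x0,y0=int(min(max(p[0]-100,0),440)),int(max(p[1]-75,0)); o=np.array([x0,y0]);k=4
im=cv2.resize(d['color'][y0:y0+150,x0:x0+200],None,fx=k,fy=k,interpolation=cv2.INTER_CUBIC)
draw(im,proj(M,K,rect(.039,.051,.185,.498,.41,0)),(255,0,0),k,o)
a=np.linspace(0,2*np.pi,60)
draw(im,proj(M,K,np.c_[.533+.0855*np.cos(a),.41+.0855*np.sin(a),.13+0*a]),(0,255,0),k,o)
save(im,'f.png'); print(o)
```

```text
[369.58472312  14.7726338 ]
[269   0]
```

View pics/f.png

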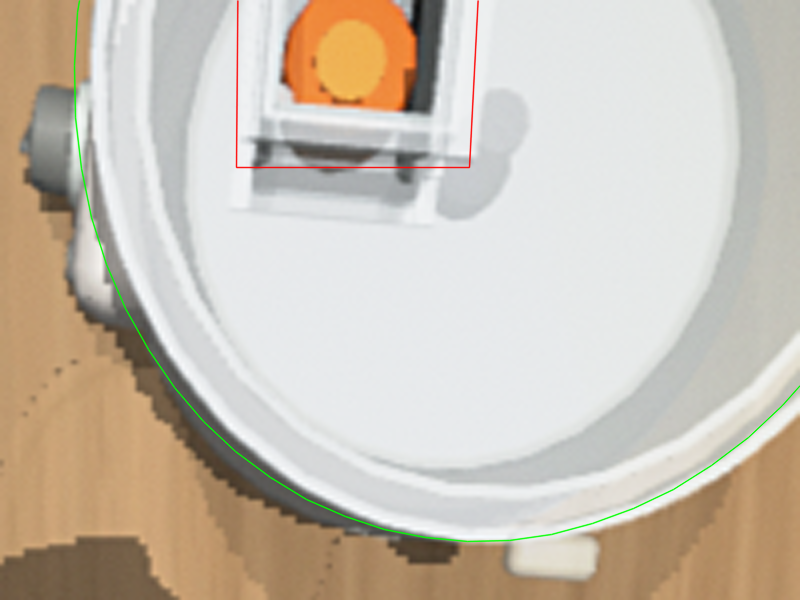

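The mouth is cut off at the top (its lower rim edge is near crop 355,150, turned about -0.09 rad). I'll go 60 mm nearer.

>>> servo_tool(series=[[[0.02, 0.005, 0, 0], [0.045, 0.01, 0, 0], [0.06, 0.015, 0, 0], [0.06, 0.015, 0, 0], [0.06, 0.015, 0, 0]]])

```text
time_s: 10.35
tool_pos: [0.4855, 0.3092, 0.3309]
tool_rot: [0.707, 0.707, -0.0, 0.0]
force: [-0.6, -0.3, 0.1]
grip_width: 0.347
grip_force: 49.5
```

Run:
```python
from h import *
s=sense(); d=read_camera('wrist'); M,K=wproj(d,s); print(s['tool_pos'])
for t in ['processor','carrot']: print(t,loc('wrist',t,spot_point),loc('wrist',t))
p=proj(M,K,[.500,.41,.18])[0]; print(p)
x0,y0=int(p[0]-50),int(max(p[1]-50,0)); o=np.array([x0,y0]);k=6
im=cv2.resize(d['color'][y0:y0+100,x0:x0+100],None,fx=k,fy=k,interpolation=cv2.INTER_CUBIC)
q=(.500,.412,-.08)
draw(im,proj(M,K,rect(.039,.051,.185,*q)),(255,0,0),k,o)
draw(im,proj(M,K,rect(.0276,.0396,.185,*q)),(0,255,0),k,o)
draw(im,proj(M,K,rect(.0276,.0396,.112,*q)),(0,0,255),k,o)
save(im,'g.png'); print(o)
```

```text
[0.4855476  0.30923756 0.3309077 ]
processor [([0.5313, 0.4093, 0.0004], 0.69)] [([0.4883, 0.4294, 0.053], 0.84)]
carrot [([0.5009, 0.4094, 0.1156], 0.7), ([0.4459, -0.0487, 0.0006], 0.17)] [([0.5022, 0.4105, 0.1496], 0.84)]
[337.17140967  98.17157085]
[287  48]
```

View pics/g.png

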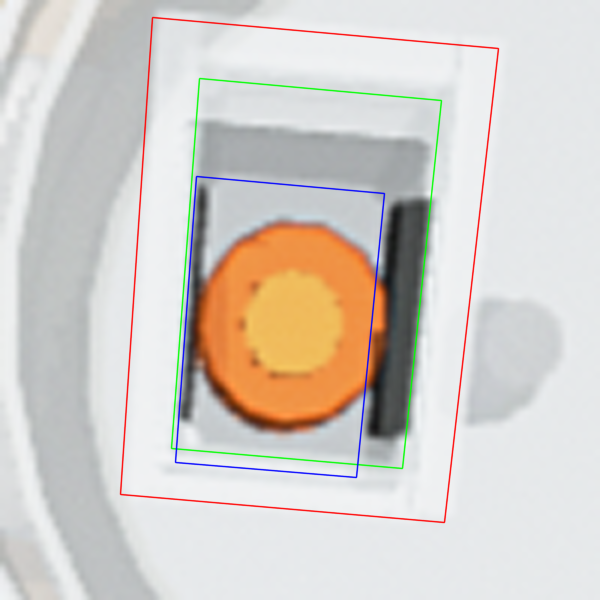

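The mouth shows well, with the carrot at crop (292,325). A yaw of -0.08 fits. I'll stretch the contrast to pin down the rim edges.

Run:
```python
from h import *
s=sense(); d=read_camera('wrist'); M,K=wproj(d,s)
o=np.array([287,43]);k=6
g=d['color'][43:143,287:387].astype(float).mean(2); print(np.percentile(g,[5,50,90,99]))
g=np.uint8(np.clip((g-200)/(np.percentile(g,99.5)-200),0,1)*255)
im=cv2.cvtColor(cv2.resize(g,None,fx=k,fy=k,interpolation=cv2.INTER_CUBIC),cv2.COLOR_GRAY2RGB)
q=(.500,.412,-.08)
for w,h,z,c in [(.039,.051,.185,(255,0,0)),(.0276,.0396,.185,(0,255,0)),(.0276,.0396,.112,(0,0,255))]:
    P=(proj(M,K,rect(w,h,z,*q))-o)*k; print(P.round().tolist())
    for i in range(4):
        for t in (0,.02,.04,.5,.52,.48,.96,.98): cv2.circle(im,tuple(np.int32(P[i]*(1-t)+P[(i+1)%4]*t)),2,c,-1)
save(im,'h.png')
```

```text
[137.66666667 227.66666667 238.66666667 241.        ]
[[118.0, 526.0], [443.0, 554.0], [495.0, 82.0], [151.0, 50.0]]
[[170.0, 480.0], [401.0, 500.0], [439.0, 133.0], [197.0, 111.0]]
[[173.0, 494.0], [354.0, 509.0], [382.0, 225.0], [195.0, 209.0]]
```

View pics/h.png

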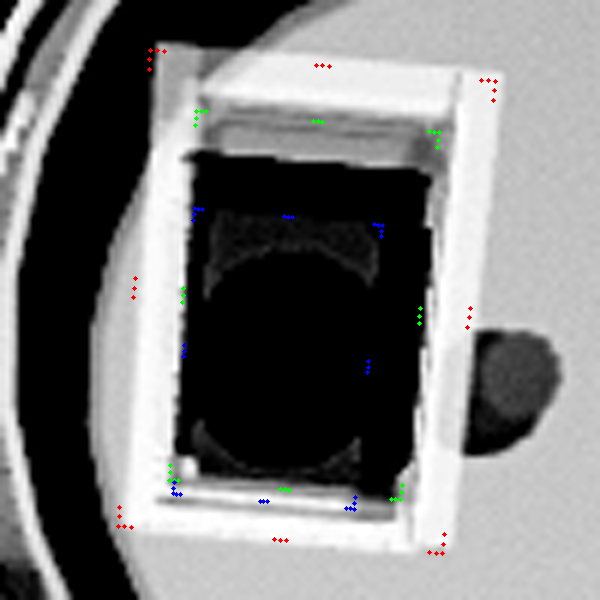

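Run:
```python
from h import *
d=read_camera('wrist'); Mi=np.linalg.inv(d['mount']); K=d['K']
# pusher in tool frame: z_tool = .1065-h ; tool x = long side (38/50/39), tool y = thin
for dx in (0,.001,.002):
  for n,hx,hy,h in [('foot',.019,.013,0),('collar',.025,.02,.077),('headF',.0195,.0155,.121),('headB',-.0195,.0155,.121)]:
    print(dx,n,proj(Mi,K,[[hx+dx,-hy,.1065-h],[hx+dx,hy,.1065-h]]).round(1).tolist())
g=d['color'][:,300:340].astype(float).mean(2).mean(1)
gr=np.abs(np.diff(g)); print([(i,round(gr[i],1)) for i in range(190,430) if gr[i]>4])
g=d['color'].astype(float).mean(2)
for r in (262,268,330,370): 
    w=np.abs(np.diff(g[r-2:r+3].mean(0))); print(r,[(i,round(w[i],1)) for i in range(255,385) if w[i]>6])
```

```text
0 foot [[296.9, 225.3], [336.2, 225.4]]
0 collar [[271.0, 255.3], [360.6, 255.3]]
0 headF [[268.2, 314.7], [361.6, 314.8]]
0 headB [[272.7, 410.1], [357.5, 410.1]]
0.001 foot [[296.9, 223.9], [336.2, 223.9]]
0.001 collar [[270.9, 253.1], [360.6, 253.2]]
0.001 headF [[268.1, 312.0], [361.7, 312.1]]
0.001 headB [[272.6, 407.8], [357.6, 407.9]]
0.002 foot [[296.8, 222.4], [336.3, 222.4]]
0.002 collar [[270.8, 251.0], [360.7, 251.1]]
0.002 headF [[268.0, 309.3], [361.9, 309.4]]
0.002 headB [[272.5, 405.6], [357.7, 405.7]]
[(190, np.float64(4.6)), (192, np.float64(5.6)), (193, np.float64(5.1)), (194, np.float64(5.3)), (195, np.float64(8.6)), (196, np.float64(9.2)), (197, np.float64(8.9)), (198, np.float64(5.9)), (200, np.float64(4.1)), (201, np.float64(8.8)), (207, np.float64(5.4)), (209, np.float64(4.4)), (210, np.float64(7.3)), (211, np.float64(6.1)), (214, np.float64(5.5)), (216, np.float64(5.2)), (217, np.float64(5.3)), (220, np.float64(5.7)), (222, np.float64(7.0)), (223, np.float64(4.0)), (224, np.float64(37.2)), (225, np.float64(11.7)), (248, np.float64(8.7)), (250, np.float64(9.0)
[... 776 characters left out ...]
62, np.float64(7.1)), (265, np.float64(6.1)), (272, np.float64(18.2)), (357, np.float64(6.5)), (358, np.float64(10.3)), (360, np.float64(26.6)), (361, np.float64(44.4))]
330 [(256, np.float64(19.9)), (257, np.float64(26.8)), (258, np.float64(7.2)), (270, np.float64(9.5)), (271, np.float64(37.3)), (272, np.float64(27.5)), (273, np.float64(52.9)), (274, np.float64(10.1)), (362, np.float64(8.7)), (363, np.float64(32.3)), (364, np.float64(24.1)), (365, np.float64(25.7)), (378, np.float64(16.7)), (379, np.float64(28.7)), (380, np.float64(14.5))]
370 [(273, np.float64(16.9)), (274, np.float64(36.0)), (275, np.float64(23.7)), (360, np.float64(20.9)), (361, np.float64(47.7)), (362, np.float64(6.5))]
```

The rim corners (crop 156,42 / 502,72 / 452,550 / 130,528) put the mouth at about (0.501, 0.4126) with yaw about -0.07. The foot sits about 0.4 mm off the TCP axis. I'll go over the mouth and feel downward.

>>> servo_tool(series=[[[0.02, 0.004, 0, 0.01], [0.05, 0.008, 0, 0.03], [0.08, 0.012, 0, 0.05], [0.098, 0.0153, 0, 0.068], [0.103, 0.0153, 0, 0.068], [0.103, 0.0153, 0, 0.068], [0.103, 0.0153, 0.02, 0.068], [0.103, 0.0153, 0.03, 0.068], [0.103, 0.0153, 0.03, 0.068], [0.103, 0.0153, 0.03, 0.068]]])

```text
time_s: 11.95
tool_pos: [0.5011, 0.4126, 0.3018]
tool_rot: [0.731, 0.683, 0.0, 0.0]
force: [0.7, -0.6, -1.2]
grip_width: 0.349
grip_force: 49.5
```

Run:
```python
from h import *
to([.5008,.4122,.291],-.068)
```

```text
t 11.95 pos [0.5011 0.4126 0.3018] yaw -0.0682 F [ 0.7 -0.6 -1.2] shift [-0.0005 -0.0003  0.0108] turn -0.0002
```

>>> servo_tool(series=[[[-0.0004, -0.0003, 0.003, 0], [-0.0004, -0.0003, 0.006, 0], [-0.0004, -0.0003, 0.008, 0], [-0.0004, -0.0003, 0.01, 0], [-0.0004, -0.0003, 0.011, 0], [-0.0004, -0.0003, 0.012, 0], [-0.0004, -0.0003, 0.012, 0]]])

```text
time_s: 12.82
tool_pos: [0.5007, 0.4124, 0.2889]
tool_rot: [0.731, 0.683, -0.0, 0.0]
force: [1.4, -0.6, 0.1]
grip_width: 0.348
grip_force: 49.7
```

>>> servo_tool(series=[[[0, 0, 0.001, 0], [0, 0, 0.002, 0], [0, 0, 0.003, 0], [0, 0, 0.004, 0], [0, 0, 0.005, 0], [0, 0, 0.005, 0]]])

```text
time_s: 13.58
tool_pos: [0.5006, 0.4124, 0.2839]
tool_rot: [0.731, 0.683, -0.0, -0.0]
force: [0.5, -0.6, -1.6]
grip_width: 0.354
grip_force: 49.7
```

No upward force with the foot about 7 mm below the rim, so the pusher is in the mouth. Continuing down.

>>> servo_tool(series=[[[0, 0, 0.002, 0], [0, 0, 0.005, 0], [0, 0, 0.008, 0], [0, 0, 0.011, 0], [0, 0, 0.014, 0], [0, 0, 0.017, 0], [0, 0, 0.02, 0], [0, 0, 0.022, 0], [0, 0, 0.024, 0], [0, 0, 0.024, 0]]])

```text
time_s: 14.82
tool_pos: [0.5006, 0.4124, 0.2598]
tool_rot: [0.731, 0.683, -0.0, -0.0]
force: [0.8, -0.5, -0.7]
grip_width: 0.348
grip_force: 49.7
```

>>> servo_tool(series=[[[0, 0, 0.0015, 0], [0, 0, 0.003, 0], [0, 0, 0.0045, 0], [0, 0, 0.006, 0], [0, 0, 0.0075, 0], [0, 0, 0.009, 0], [0, 0, 0.0105, 0], [0, 0, 0.012, 0]]])

```text
time_s: 15.82
tool_pos: [0.5013, 0.4129, 0.2498]
tool_rot: [0.731, 0.683, 0.002, 0.0]
force: [-0.1, -1.1, 10.7]
grip_width: 0.347
grip_force: 49.4
```

>>> servo_tool(series=[[[0, 0, 0.0015, 0], [0, 0, 0.003, 0], [0, 0, 0.0045, 0], [0, 0, 0.006, 0], [0, 0, 0.0075, 0], [0, 0, 0.009, 0], [0, 0, 0.0105, 0], [0, 0, 0.012, 0]]])

```text
time_s: 16.82
tool_pos: [0.5015, 0.4129, 0.2381]
tool_rot: [0.731, 0.683, 0.002, 0.0]
force: [0.0, -1.8, 13.0]
grip_width: 0.348
grip_force: 49.2
```

>>> servo_tool(series=[[[0, 0, 0.0015, 0], [0, 0, 0.003, 0], [0, 0, 0.0045, 0], [0, 0, 0.006, 0], [0, 0, 0.0075, 0], [0, 0, 0.009, 0], [0, 0, 0.01, 0]]])

```text
time_s: 17.7
tool_pos: [0.5013, 0.4128, 0.2281]
tool_rot: [0.731, 0.683, 0.002, 0.0]
force: [-1.3, -2.1, 13.8]
grip_width: 0.349
grip_force: 49.6
```

Run:
```python
from h import *
to([.501,.4124,.2205],-.068)
for c in ['side','top','wrist']:
    read_camera(c); print(c,loc(c,'carrot',spot_point),loc(c,'pusher_collar',spot_point),loc(c,'pusher',spot_point))
```

```text
t 17.7 pos [0.5013 0.4128 0.2281] yaw -0.0679 F [-1.3 -2.1 13.8] shift [-0.0005 -0.0003  0.0076] turn 0.0001
side [] [([0.5014, 0.4165, 0.1925], 0.9)] []
top [] [] []
wrist [] [([0.4994, 0.4132, 0.1954], 0.85)] [([0.4952, 0.4114, 0.1202], 0.8)]
```

>>> servo_tool(series=[[[0, 0, 0.001, 0], [0, 0, 0.002, 0], [0, 0, 0.003, 0], [0, 0, 0.004, 0], [0, 0, 0.005, 0], [0, 0, 0.005, 0]]])

```text
time_s: 19.05
tool_pos: [0.5012, 0.4128, 0.223]
tool_rot: [0.731, 0.683, 0.001, 0.0]
force: [-1.2, -2.7, 12.6]
grip_width: 0.351
grip_force: 49.6
```

Expected home is near 0.2205, so I'll take fine steps.

>>> servo_tool(series=[[[0, 0, 0.0007, 0], [0, 0, 0.0014, 0], [0, 0, 0.002, 0], [0, 0, 0.002, 0]]])

```text
time_s: 19.55
tool_pos: [0.5012, 0.4128, 0.2211]
tool_rot: [0.731, 0.683, 0.001, 0.0]
force: [-2.0, -1.7, 13.0]
grip_width: 0.352
grip_force: 49.6
```

>>> servo_tool(series=[[[0, 0, 0.0005, 0], [0, 0, 0.001, 0], [0, 0, 0.001, 0]]])

```text
time_s: 19.92
tool_pos: [0.5012, 0.4128, 0.2205]
tool_rot: [0.731, 0.683, 0.002, 0.0]
force: [-3.0, -2.9, 16.2]
grip_width: 0.346
grip_force: 49.5
```

>>> servo_tool(series=[[[0, 0, 0.0005, 0], [0, 0, 0.001, 0], [0, 0, 0.001, 0]]])

```text
time_s: 20.3
tool_pos: [0.5015, 0.4128, 0.2204]
tool_rot: [0.731, 0.683, 0.002, 0.001]
force: [-4.0, -3.8, 22.6]
grip_width: 0.346
grip_force: 49.4
```

Run:
```python
from h import *
to([.501,.4124,.2205],-.068)
a=[]
for c in ['side','top','wrist']:
    d=read_camera(c); a.append(d['color']); print(c,loc(c,'carrot',spot_point),loc(c,'pusher_collar',spot_point),loc(c,'pusher',spot_point))
im=cv2.resize(a[0][140:260,240:360],(400,400),interpolation=cv2.INTER_CUBIC)
im2=cv2.resize(a[2][180:420,220:420],(333,400))
save(np.hstack([im,im2]),'i.png')
```

```text
t 20.3 pos [0.5015 0.4128 0.2204] yaw -0.0679 F [-4.  -3.8 22.6] shift [-0.0005 -0.0005 -0.0001] turn 0.0001
side [] [([0.499, 0.4142, 0.185], 0.6)] []
top [] [] []
wrist [] [([0.4993, 0.4112, 0.186], 0.97)] [([0.4998, 0.4148, 0.1158], 0.96)]
```

View pics/i.png

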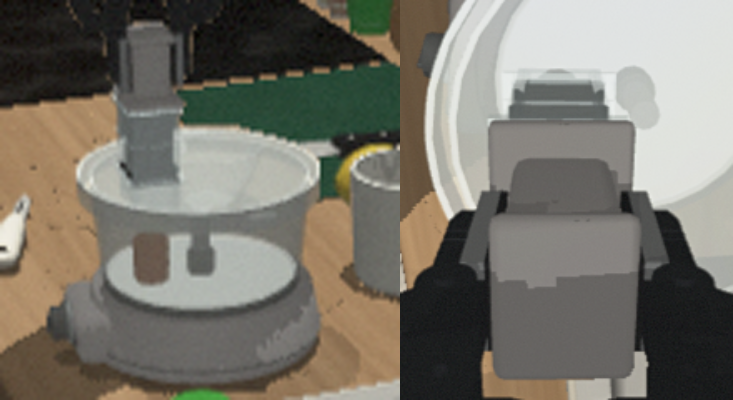

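The side view shows the carrot standing in the bowl (crop 152,257) and the collar on the rim. The hard stop came at z = 0.2204. I'll ease off and open.

>>> servo_tool(series=[[[0, 0, -0.0008, 0], [0, 0, -0.0012, 0], [0, 0, -0.0012, 0]]])

```text
time_s: 21.28
tool_pos: [0.5013, 0.4127, 0.2204]
tool_rot: [0.731, 0.683, 0.002, 0.0]
force: [-3.0, -2.0, 13.9]
grip_width: 0.35
grip_force: 49.6
```

>>> servo_tool(series=[[[0, 0, 0, 0], [0, 0, 0, 0], [0, 0, 0, 0], [0, 0, 0, 0], [0, 0, 0, 0], [0, 0, 0, 0], [0, 0, 0, 0], [0, 0, 0, 0]]], grip=0)

```text
time_s: 22.28
tool_pos: [0.5007, 0.4124, 0.2182]
tool_rot: [0.731, 0.683, 0.0, 0.0]
force: [-0.7, 0.1, 0.8]
grip_width: 1.001
grip_force: 0.0
```

Run:
```python
from h import *
to([.501,.4124,.2205],-.068)
for c in ['side','wrist']:
    read_camera(c); print(c,loc(c,'pusher_collar',spot_point))
```

```text
t 22.27 pos [0.5007 0.4124 0.2182] yaw -0.068 F [-0.7  0.1  0.8] shift [ 0.      0.0003 -0.0023] turn -0.0
side [([0.5007, 0.415, 0.1876], 0.58)]
wrist [([0.5031, 0.4112, 0.1869], 0.82)]
```

>>> servo_tool(series=[[[0, 0, -0.01, 0], [0, 0, -0.03, 0], [0, 0, -0.06, 0], [0, 0, -0.09, 0], [-0.02, 0, -0.11, 0], [-0.05, 0, -0.11, 0], [-0.08, 0, -0.11, 0], [-0.11, 0, -0.11, 0], [-0.12, 0, -0.11, 0], [-0.12, 0, -0.11, 0], [-0.12, 0, -0.11, 0]]])

```text
time_s: 23.85
tool_pos: [0.4925, 0.2932, 0.3282]
tool_rot: [0.731, 0.683, 0.0, -0.0]
force: [0.0, -0.5, 0.2]
grip_width: 0.999
grip_force: 0.0
```

Run:
```python
from h import *
to([.501,.4124,.2205],-.068)
a=[]
for c in ['side','top','wrist']:
    d=read_camera(c); a.append(d['color']); print(c,loc(c,'pusher_collar',spot_point),loc(c,'pusher',spot_point),loc(c,'honey_jar',spot_point),loc(c,'pepper_jar',spot_point))
    if c=='side':
        Ms=np.eye(4); Ms[:3,:3]=cv2.Rodrigues(d['rvec'])[0]; Ms[:3,3]=np.ravel(d['tvec']); Ks=d['K']
im=cv2.resize(a[0][140:220,260:320],(450,600),interpolation=cv2.INTER_CUBIC)
o=np.array([260,140]);k=7.5
for z,c in [(.185,(255,0,0)),(.191,(0,255,0)),(.235,(0,0,255))]:
    w,h=(.04,.05) if z<.2 else (.031,.039)
    draw(im,proj(Ms,Ks,rect(w,h,z,.501,.4126,-.068)),c,k,o)
p=np.int32(np.clip([proj(*wproj(d,sense()),[.501,.4126,.185])[0]],[60,80],[580,400]))[0]
im2=cv2.resize(a[2][p[1]-80:p[1]+80,p[0]-45:p[0]+45],(338,600))
save(np.hstack([im,im2]),'j.png')
```

```text
t 23.85 pos [0.4925 0.2932 0.3282] yaw -0.0677 F [ 0.  -0.5  0.2] shift [0.1195 0.0004 0.1077] turn 0.0003
side [([0.5031, 0.4172, 0.1871], 0.72)] [] [([0.4468, -0.0504, 0.0013], 0.95)] [([0.4434, 0.1393, -0.0041], 0.97)]
top [] [] [([0.4461, -0.0481, 0.0003], 0.7)] [([0.4385, 0.1393, -0.0031], 0.67)]
wrist [] [([0.4974, 0.4118, 0.1172], 0.67)] [([0.4446, -0.0496, -0.0049], 0.97)] [([0.4436, 0.1374, 0.0067], 0.79)]
```

View pics/j.png

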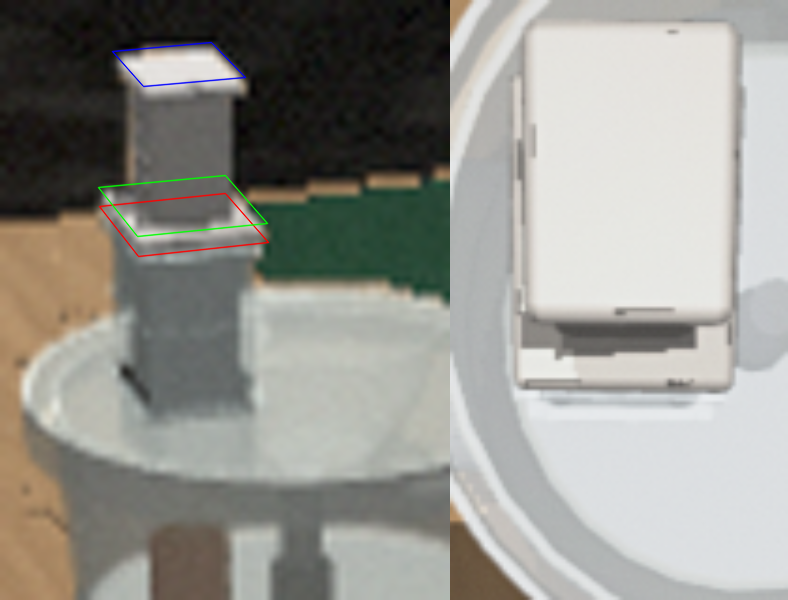

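```bash
python3 -c "
from workcell import *
print(job_done())"
```

```text
the job is handed in; nothing more can be done
None
```

The carrot is out and standing in the bowl. The pusher is home with its collar on the rim, as far as the pictures show, and released; the jars did not move, and I handed the job in at about 24 s of the 72 s allowed (no verdict was returned).

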